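# Test two emergency-stop switches and set the faulty one aside

## Task

Two emergency-stop switch boxes stand on the packing table. Test each by pressing its red mushroom head fully down and letting go: a sound one stays down, the faulty one springs back up. Then stand the faulty one upright on the floor of the black parts tray, in either compartment, and leave the sound one where it stands, head still down.

Things in the scene. Friction and masses are not known exactly. Their poses are not given: they have to be found in the camera images.
- switch_1: loose emergency-stop switch box, yellow over grey, 72 (x) x 56 (y) x 48 mm high, 0.3 kg; grip it across y. Origin: centre of underside, z up. A red mushroom head, 38 mm across, sits mid-top: its top is 74 mm above the origin when up (green stem shows), 64 mm when down. A black gland sticks out 12 mm at +x. The two boxes look alike, their places are swapped at random, and only a test shows which is faulty
- switch_2: loose emergency-stop switch box, yellow over grey, 72 (x) x 56 (y) x 48 mm high, 0.3 kg; grip it across y. Origin: centre of underside, z up. A red mushroom head, 38 mm across, sits mid-top: its top is 74 mm above the origin when up (green stem shows), 64 mm when down. A black gland sticks out 12 mm at +x. The two boxes look alike, their places are swapped at random, and only a test shows which is faulty
- switch_1_head (a joint): travel (m) of switch_1's red head: 0 up, 0.010 fully down, straight down. It takes 1.5 to 4 N; 5 to 7 N seats it on its stop. Sound: it stays where it was pushed. Faulty: it springs back up at once when let go
- switch_2_head (a joint): travel (m) of switch_2's red head: 0 up, 0.010 fully down, straight down. It takes 1.5 to 4 N; 5 to 7 N seats it on its stop. Sound: it stays where it was pushed. Faulty: it springs back up at once when let go
- parts_tray: black open tray, 150 (x) x 220 (y) x 42 mm high, fixed; walls 2 to 3 mm, floor 2 mm thick. Origin: centre of underside, z up. A divider 35 mm high at y = -20 mm, along x, makes two compartments, both from x = -72 to +72 mm: the larger from y = -19 to +108 mm, the smaller from y = -108 to -21 mm
Things that resemble listed ones, but are neither listed nor needed, are in the scene too. Leave any pink look-alike of the switch_2 alone.

How it is judged:
On the way:
1. the faulty switch is tested on the table: its head is pressed down at least 7 of its 10 mm (value of joint switch_2_head above 0.007 m and horizontal distance between switch_2 and parts_tray above 0.11 m).
At the end, for the whole second after the job is handed in: The faulty switch stands upright (within 10 degrees) and at rest on the tray's floor (underside less than 12 mm above the tray's underside, inside the walls), its head up (less than 3 mm down); the sound switch stands upright within 30 mm of where it stood, its head down by at least 7 of its 10 mm (x of switch_2 in the frame of parts_tray between -0.06 and 0.06 m and y of switch_2 in the frame of parts_tray between -0.095 and 0.095 m and z of switch_2 in the frame of parts_tray below 0.012 m and angle between each of switch_2, switch_1's own z axis and vertical below 0.17 rad and linear speed of each of switch_2, switch_1 below 0.02 m/s and value of joint switch_2_head below 0.003 m and value of joint switch_1_head above 0.007 m and distance of switch_1 from where it was at the start of the episode below 0.03 m); the robot touches nothing.
It fails at once if the sound switch is carried off, shoved 60 mm or tipped over (distance of switch_1 from where it was at the start of the episode above 0.06 m or angle between switch_1's own z axis and vertical above 0.6 rad).
It also fails if it takes over 54 s, if anything falls off the work surface, if the arm or the gripper's body presses on something with over 40 N, if the wrist force passes 120 N, or if a joint passes its speed limit or range.

## Robot

A 6-joint arm with a two-finger parallel gripper is mounted at the origin on the work surface; the furniture and walls round the work are solid. World frame = base frame: x ahead of the robot, y to its left, z up, the work surface at z = 0. Lengths are in m, angles in rad, forces in N, time in s.
With the tool pointing down it reaches from about 0.325 to 0.775 m from the base axis. Payload 9.3 kg.
Tool frame: the origin (TCP) lies at the very end of the fingers, on their centre line; the grasp point (between the pads) lies 19 mm behind it; z points along the fingers, y is the line along which they close (so a half turn about z gives the same grasp; the last joint's range is limited). The gripper opens to 85 mm and grips with 20 to 120 N. Pads are 22 mm wide; open, the fingers measure 114 mm over their backs; the gripper's body (76 mm by 85 mm) begins 54 mm behind the grasp point. The pads swing forward as they close: fully open they stand 13 mm farther back than shut.
Start: joints at [0.987, 0.259, 0.021, 1.334, 0, 1.418], TCP at [0.23, 0.5, 0.231] pointing down, gripper open.
Joint ranges: [-3.04, 3.04], [-0.91, 1.82], [-1.04, 1.36], [-1.92, 1.95], [-1.52, 1.45], [-3.14, 3.14]. Speed limits (rad/s): [2.22, 2.22, 2.79, 3.14, 3.14, 3.14].

## Interface

Orientations are given as a unit quaternion [x, y, z, w].
In Python, from bench import read_state, camera, calibration, close_job gives the robot as it stands.
- The arm moves only by the tool jog_arm, never from a script. Its argument "targets" is one flat list of numbers, 4 for each row, row after row: the shift along the tool's x, y, z in cm, then the turn about the tool's z in degrees. A call has 1 to 12 rows; each row shifts and turns the commanded pose from where the row before left it, along the tool's axes as they then stand; what a row does not reach is not made up. A row lasts 1/12 s, in which the tool goes at most 41.7 mm and 7.16 degrees, less where a joint would pass 70% of its speed; a pose out of reach is approached as far as the arm can. A call is refused whole if a number of a shift passes 4.17 or a number of a turn 7.16, either way. A call with a gripper value outside its range is refused whole. "hand" is the finger opening in cm, from 0 to 8.54, set as the call begins (left out, the last holds). The fingers move at their own pace and stop on an object; "grip_force" is the grip in N (left out, the last holds). Time passes only in rows, so rows that do not move let the fingers close. It gives the time, the measured TCP pose, the force, the opening and the grip force at its end, in the units of the state.
- read_state(): the state, without advancing time (a new reading comes with each control period).
- camera(name): name is "scene" or "top"; returns the picture (384x512x3 uint8, blue, green, red); there is no depth.
- calibration(name): a dict with "K" (3x3 intrinsics, pixels), "origin" and "rotation" of the camera in the world. Camera axes: x right, y up, looking along -z (the intrinsics and any distortion apply to the point x, -y, -z); pixel columns grow to the right and rows downward; lengths in m; the calibration is good to about 2 mm. A picture is of the moment at which its call begins. calibration takes no time and is no camera call.
- close_job(): hands the job in; it is judged then, once.
The state is a dict: "time": time; "q": joint angles; "qd": joint speeds; "tau": joint torques, N m; "position": TCP position; "tool_rot": TCP orientation; "force": force on the tool from outside, world axes, zero at the start; "wrist_torque": the same for the moment, N m; "opening": finger opening in m; "grasp_force": force on a finger pad.
Only numpy, scipy, OpenCV 4.12 (cv2) and the standard library are available. Lean on these libraries where they do the work, as an engineer would, in place of code of your own. Each camera call takes 0.05 s, during which the arm holds its last target. There are 200 camera calls.

## Working session

There is one attempt and no reset: what is moved stays moved. The work goes in short steps, Python scripts to look and compute and a tool call to move; the robot and the scene stay as the last step left them, time stands still between calls to the robot, and variables do not carry over. Pictures are saved under pics/ and viewed, at most 10 in all, crops included, and the job is handed in when it is done.

Besides the shell and the picture viewer there is one more tool, called after "Emit:" as name(argument=value, ...) on one line, values as JSON. jog_arm: Moves the arm, as the interface text tells. Its arguments: {"type":"object","properties":{"targets":{"type":"array"},"hand":{"type":"number"},"grip_force":{"type":"number"}},"required":["targets"]}

```bash
mkdir -p pics; python3 - <<'E'
from bench import *
import cv2,numpy as np
print(read_state())
for n in("scene","top"):
    cv2.imwrite(f"pics/{n}0.png",camera(n)); print(n,calibration(n))
E
```

```text
{'time': 0.0, 'q': array([9.87411536e-01, 2.59209069e-01, 2.07674260e-02, 1.33370867e+00,
       1.83462849e-05, 1.41819075e+00]), 'qd': array([-0.00130607, -0.00112719,  0.00118718, -0.00054249, -0.00043024,
       -0.00105439]), 'tau': array([-4.21400073e-04, -5.55646777e+01,  3.44525886e+01,  1.37122208e-02,
       -2.08632296e-04, -9.11856915e-06]), 'position': array([0.2295152 , 0.49951609, 0.23065923]), 'tool_rot': array([ 2.13728005e-01,  9.76892973e-01, -6.28370051e-04, -2.52104781e-04]), 'force': array([ 0.26314036,  1.01805374, -0.8214195 ]), 'wrist_torque': array([0.05320778, 0.0149947 , 0.00546133]), 'grasp_force': 0.0, 'opening': 0.08559033089533963}
scene {'K': array([[402.97049312,   0.        , 250.46553007],
       [  0.        , 402.97049312, 187.05834805],
       [  0.        ,   0.        ,   1.        ]]), 'origin': array([ 1.14850473, -0.37910045,  0.67478232]), 'rotation': array([0.37732248, 0.22807316, 0.46096683, 0.77014282])}
top {'K': array([[463.67573096,   0.        , 257.42587977],
       [  0.        , 463.67573096, 187.03505088],
       [  0.        ,   0.        ,   1.        ]]), 'origin': array([ 0.24852948, -0.02506841,  1.04576563]), 'rotation': array([-0.08057314,  0.08175499,  0.72176715, -0.6825513 ])}
```

View pics/top0.png

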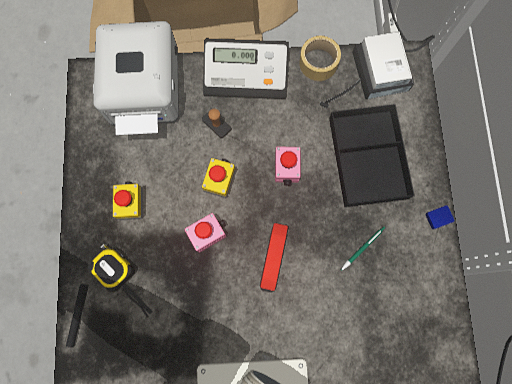

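View pics/scene0.png

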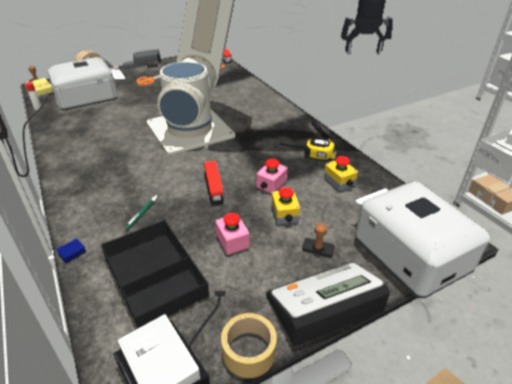

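The top picture shows the yellow boxes at about (126,200) and (219,176), the pink look-alikes at (205,232) and (288,165), and the tray at (372,155) with its divider near row 150. Next I'll turn these into positions.

```bash
cat > h.py <<'E'
from bench import *
import cv2,numpy as np
from scipy.spatial.transform import Rotation as R
def px2w(n,uv,z):
    c=calibration(n);K=c["K"];uv=np.atleast_2d(uv).astype(float)
    d=np.c_[(uv[:,0]-K[0,2])/K[0,0],-(uv[:,1]-K[1,2])/K[1,1],-np.ones(len(uv))]
    d=R.from_quat(c["rotation"]).apply(d);o=c["origin"]
    return o+d*((z-o[2])/d[:,2])[:,None]
def w2px(n,p):
    c=calibration(n);q=R.from_quat(c["rotation"]).inv().apply(np.atleast_2d(p)-c["origin"])
    return np.c_[c["K"][0,2]+c["K"][0,0]*q[:,0]/-q[:,2],c["K"][1,2]+c["K"][1,1]*q[:,1]/q[:,2]]
def blobs(m,a=60):
    return [c for c in cv2.findContours(m,cv2.RETR_EXTERNAL,cv2.CHAIN_APPROX_NONE)[0] if cv2.contourArea(c)>a]
E
python3 - <<'E'
from h import *
im=cv2.imread("pics/top0.png");hsv=cv2.cvtColor(im,cv2.COLOR_BGR2HSV)
y=cv2.inRange(hsv,(20,150,110),(35,255,255))
for c in blobs(y):
    w=px2w("top",c[:,0],0.048)
    r=cv2.minAreaRect((w[:,:2]*1000).astype(np.float32)); print("yellow",c[:,0].mean(0),r)
red=cv2.inRange(hsv,(0,200,90),(6,255,255))|cv2.inRange(hsv,(174,200,90),(180,255,255))
for c in blobs(red,40):
    (u,v),rr=cv2.minEnclosingCircle(c); print("red",u,v,rr,px2w("top",(u,v),0.072))
t=[(331,107),(397,105),(412,196),(345,206)]
print("tray top",px2w("top",t,0.042)); 
k=cv2.resize(im[80:260,90:450],None,fx=2.2,fy=2.2,interpolation=cv2.INTER_CUBIC);cv2.imwrite("pics/z.png",k)
E
```

```text
yellow [109.18181818 267.91919192] ((323.59588623046875, 291.5982360839844), (77.62841033935547, 66.26910400390625), 43.933921813964844)
yellow [125.2421875 199.328125 ] ((468.16925048828125, 257.0396423339844), (74.79134368896484, 56.66997528076172), 0.9003016352653503)
yellow [218.58035714 176.08035714] ((512.1416625976562, 53.309898376464844), (56.29452133178711, 74.7135009765625), 70.56558227539062)
red 203.0 229.5 8.381627082824707 [[0.39094507 0.08680848 0.072     ]]
red 122.12162017822266 197.68919372558594 8.324800491333008 [[0.46938291 0.25843454 0.072     ]]
red 288.26922607421875 159.26922607421875 7.970646381378174 [[ 0.5349377  -0.10388638  0.072     ]]
tray top [[ 0.66391154 -0.21392943  0.042     ]
 [ 0.66010642 -0.36686612  0.042     ]
 [ 0.44392437 -0.37326046  0.042     ]
 [ 0.42984035 -0.22335964  0.042     ]]
```

View pics/z.png

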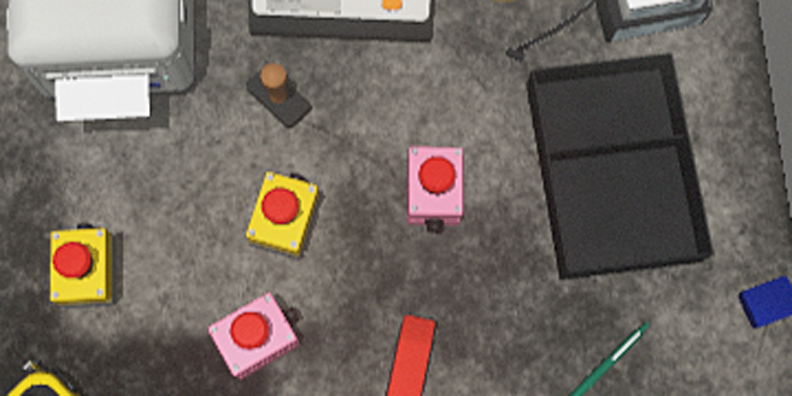

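The zoom shows both glands pointing up in the picture (+x): A is nearly straight, and B points up-right, which matches the -19° yaw. The tray corners are at zoom pixels (528,72), (672,55), (711,257) and (562,278), and the larger compartment is on the robot's side.

```bash
cat >> h.py <<'E'
def go(p,ydeg=None):
    s=read_state();r=R.from_quat(s["tool_rot"]);d=r.inv().apply(np.array(p)-s["position"])*100
    y=r.apply([0,1,0]);a=np.degrees(np.arctan2(y[1],y[0]))
    t=None if ydeg is None else (a-ydeg+90)%180-90
    print("shift cm",d.round(2),"yaw y",a.round(2),"turn",t,"pos",s["position"].round(4),"F",s["force"].round(2),"t",s["time"])
E
python3 - <<'E'
from h import *
z=np.array([(528,72),(672,55),(711,257),(562,278)])/2.2+[90,80]
w=px2w("top",z,0.042)[:,:2];print(w)
r=cv2.minAreaRect((w*1000).astype(np.float32));print(r,w.mean(0))
for i in range(4):
    e=w[(i+1)%4]-w[i];print(np.linalg.norm(e),np.degrees(np.arctan2(e[1],e[0])))
go([.468,.2575,.10])
E
```

```text
[[ 0.6499448  -0.2103341 ]
 [ 0.66031113 -0.36329807]
 [ 0.44194063 -0.37562057]
 [ 0.42897364 -0.22427719]]
((544.6423950195312, -293.7876281738281), (222.12367248535156, 153.31317138671875), 3.6105294227600098) [ 0.54529255 -0.29338248]
0.15331483244384622 -86.12300892338727
0.21871789867528627 -176.77026377700858
0.15189786254955323 94.89709965122307
0.22141062240642853 3.6105284326452662
shift cm [-31.78 -12.02  13.08] yaw y 65.32 turn None pos [0.2295 0.4995 0.2307] F [0.19 0.01 0.21] t 0.1
```

Emit:
jog_arm(targets=[-2.65,-1,1,0,-2.65,-1,1,0,-2.65,-1,1,0,-2.65,-1,1,0,-2.65,-1,1,0,-2.65,-1,1,0,-2.65,-1,1,0,-2.65,-1,1,0,-2.65,-1,1,0,-2.65,-1,1,0,-2.65,-1,1,0,-2.63,-1.02,1,0], hand=0)

```text
time: 1.1
position: [0.4689, 0.2566, 0.1106]
tool_rot: [0.214, 0.977, -0.0, -0.0]
force: [0.8, -0.1, -0.5]
opening: -0.0001
grasp_force: 0.0
```

Emit:
jog_arm(targets=[0,0,0.5,0,0,0,0,0,0,0,0,0,0,0,0,0])

```text
time: 1.43
position: [0.4677, 0.2584, 0.1066]
tool_rot: [0.213, 0.977, 0.0, -0.0]
force: [0.3, 0.1, 0.4]
opening: 0.0001
grasp_force: 0.0
```

```bash
python3 - <<'E'
from h import *
go([.468,.2575,.078])
a=camera("scene");b=camera("top")
k=np.hstack([cv2.resize(a[110:240,240:400],(400,325),interpolation=2),cv2.resize(b[130:260,90:250],(400,325),interpolation=2)])
cv2.imwrite("pics/a1.png",k)
E
```

```text
shift cm [-0.06 -0.07  2.86] yaw y 65.36 turn None pos [0.4677 0.2584 0.1066] F [0.27 0.1  0.41] t 1.4333
```

View pics/a1.png

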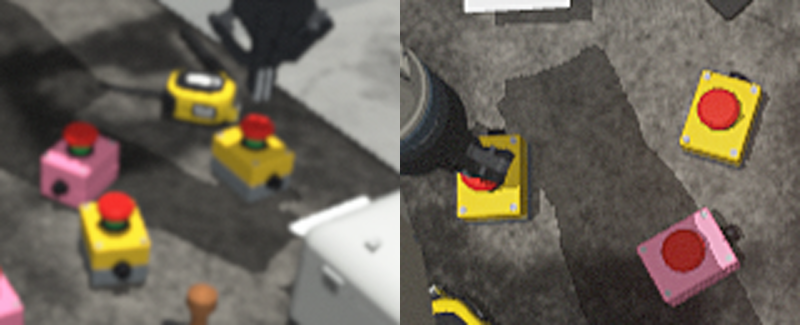

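The closed fingers hang over A's head (scene crop about (260,90) above the head at (257,125)). All heads are still up, with green showing. I'll press now.

Emit:
jog_arm(targets=[0,0,0.9,0,0,0,0.9,0,0,0,0.7,0,0,0,0.4,0,0,0,0.25,0,0,0,0.2,0,0,0,0.2,0,0,0,0.2,0,0,0,0.2,0,0,0,0.1,0,0,0,0.1,0,0,0,0,0])

```text
time: 2.53
position: [0.4683, 0.2578, 0.0647]
tool_rot: [0.214, 0.977, 0.0, 0.0]
force: [0.3, 0.2, 1.0]
opening: -0.0003
grasp_force: 0.0
```

Emit:
jog_arm(targets=[0,0,0.07,0,0,0,0,0,0,0,0,0])

```text
time: 2.78
position: [0.4684, 0.2578, 0.0641]
tool_rot: [0.214, 0.977, 0.0, 0.0]
force: [-0.5, 0.9, 1.7]
opening: 0.0001
grasp_force: 0.5
```

Emit:
jog_arm(targets=[0,0,0.07,0,0,0,0,0,0,0,0,0])

```text
time: 3.03
position: [0.4685, 0.2578, 0.064]
tool_rot: [0.214, 0.977, 0.0, 0.0]
force: [-2.5, -1.3, 8.8]
opening: 0.0002
grasp_force: 3.9
```

Emit:
jog_arm(targets=[0,0,0.05,0,0,0,0,0,0,0,0,0])

```text
time: 3.28
position: [0.4685, 0.2579, 0.064]
tool_rot: [0.214, 0.977, 0.0, 0.001]
force: [-3.7, -1.2, 12.4]
opening: -0.0004
grasp_force: 6.4
```

Seated: the tool stopped at z = 0.064 m and the force jumped to 9–12 N. Back up, and on to B.

Emit:
jog_arm(targets=[0,0,-0.5,0,0,0,-1.5,0,0,0,-2,0,0,0,-2,0,0,0,0,0,0,0,0,0])

```text
time: 3.78
position: [0.4689, 0.258, 0.1237]
tool_rot: [0.214, 0.977, 0.001, 0.001]
force: [-0.4, -0.7, -0.1]
opening: -0.0003
grasp_force: 0.0
```

```bash
python3 - <<'E'
from h import *
go([.5125,.0535,.0835],70.6)
E
```

```text
shift cm [-12.5  -16.77   4.02] yaw y 65.32 turn -5.283610050805322 pos [0.4689 0.258  0.1237] F [-0.45 -0.7  -0.1 ] t 3.7833
```

Emit:
jog_arm(targets=[-1.56,-2.1,0,0,-1.56,-2.1,0,0,-1.56,-2.1,0,0,-1.56,-2.1,0,0,-1.56,-2.1,0,0,-1.56,-2.1,0,0,-1.56,-2.1,0,0,-1.56,-2.1,0,0,0,0,1,-5.3,0,0,1,0,0,0,1,0,0,0,0,0])

```text
time: 4.78
position: [0.5098, 0.0536, 0.0901]
tool_rot: [0.169, 0.986, -0.0, -0.002]
force: [-0.6, -0.2, -0.7]
opening: -0.0
grasp_force: 0.0
```

```bash
python3 - <<'E'
from h import *
go([.5125,.0535,.066],70.6)
a=camera("scene");b=camera("top")
k=np.hstack([cv2.resize(a[110:240,240:400],(400,325),interpolation=2),cv2.resize(b[130:260,90:250],(400,325),interpolation=2)])
cv2.imwrite("pics/a2.png",k)
E
```

```text
shift cm [-0.27  0.08  2.41] yaw y 70.51 turn -0.09324058778013011 pos [0.5098 0.0536 0.0901] F [-0.57 -0.19 -0.68] t 4.7833
```

View pics/a2.png

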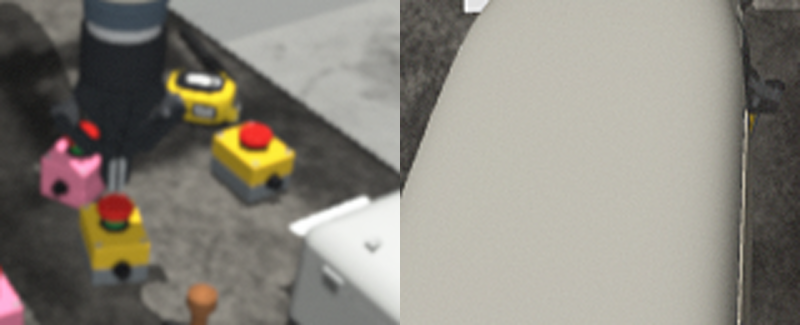

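A (scene crop (256,135)) stayed down with no green showing, so A is sound and B should be faulty. Pressing B.

Emit:
jog_arm(targets=[-0.2,0,0.5,0,0,0,0.5,0,0,0,0.4,0,0,0,0.2,0,0,0,0.2,0,0,0,0.2,0,0,0,0.2,0,0,0,0.2,0,0,0,0.1,0,0,0,0.1,0,0,0,0,0,0,0,0,0])

```text
time: 5.88
position: [0.5133, 0.0524, 0.067]
tool_rot: [0.168, 0.986, 0.0, -0.0]
force: [-1.6, 0.8, 3.2]
opening: 0.0003
grasp_force: 1.5
```

Emit:
jog_arm(targets=[0,0,0.1,0,0,0,0.1,0,0,0,0.1,0,0,0,0.05,0,0,0,0,0,0,0,0,0])

```text
time: 6.38
position: [0.5134, 0.0524, 0.064]
tool_rot: [0.168, 0.986, 0.0, 0.0]
force: [-3.8, 1.2, 11.5]
opening: 0.0003
grasp_force: 5.4
```

Emit:
jog_arm(targets=[0,0,-0.5,0,0,0,-1.5,0,0,0,-2,0,0,0,-2,0,0,0,-1,0,0,0,0,0,0,0,0,0,0,0,0,0], hand=8.5)

```text
time: 7.05
position: [0.5129, 0.0523, 0.1322]
tool_rot: [0.168, 0.986, -0.0, -0.001]
force: [0.2, 1.1, -0.4]
opening: 0.085
grasp_force: 0.0
```

```bash
python3 - <<'E'
from h import *
go([.5122,.0534,.022],70.6)
a=camera("scene")
cv2.imwrite("pics/a3.png",cv2.resize(a[110:240,240:400],(640,520),interpolation=2))
hsv=cv2.cvtColor(a,cv2.COLOR_BGR2HSV)
y=cv2.inRange(hsv,(20,150,110),(35,255,255))
print([c[:,0].mean(0) for c in blobs(y)])
E
```

```text
shift cm [ 0.08  0.08 11.02] yaw y 70.61 turn 0.012158580972666755 pos [0.5129 0.0523 0.1322] F [ 0.25  1.11 -0.39] t 7.05
[array([285.26, 204.43]), array([340.77906977, 171.38372093]), array([323.82758621, 151.45977011])]
```

View pics/a3.png

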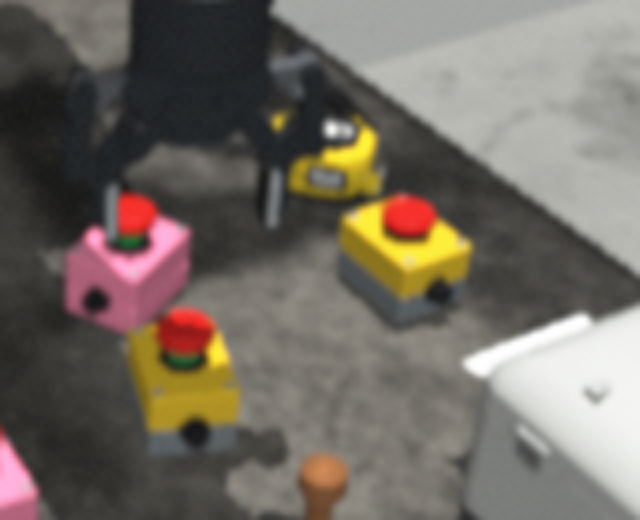

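B sprang back (green showing under its head at crop (185,360)) and A is still down. B is faulty, so I'll grasp it.

Emit:
jog_arm(targets=[0,0,1.5,0,0,0,2,0,0,0,2,0,0,0,2,0,0,0,1.5,0,0,0,1.2,0,0,0,0.6,0,0,0,0.4,0,0,0,0,0,0,0,0,0])

```text
time: 7.93
position: [0.5135, 0.0524, 0.0215]
tool_rot: [0.168, 0.986, -0.0, -0.0]
force: [0.4, -0.2, 0.2]
opening: 0.0848
grasp_force: 0.0
```

Emit:
jog_arm(targets=[0,0,0,0,0,0,0,0,0,0,0,0,0,0,0,0,0,0,0,0,0,0,0,0,0,0,0,0,0,0,0,0], hand=4.5, grip_force=40)

```text
time: 8.6
position: [0.5138, 0.0525, 0.0222]
tool_rot: [0.168, 0.986, 0.0, 0.001]
force: [-1.2, 0.3, 6.2]
opening: 0.0552
grasp_force: 42.8
```

Emit:
jog_arm(targets=[0,0,-0.5,0,0,0,-1,0,0,0,-1.5,0,0,0,-2,0,0,0,-2,0,0,0,-2,0,0,0,-1.5,0,0,0,-1,0,0,0,0,0,0,0,0,0])

```text
time: 9.43
position: [0.5133, 0.0524, 0.1365]
tool_rot: [0.168, 0.986, 0.0, 0.0]
force: [-0.0, 0.3, -4.6]
opening: 0.0552
grasp_force: 43.8
```

```bash
python3 - <<'E'
from h import *
s=read_state();print(s["opening"],s["grasp_force"])
go([.5006,-.2966,.13],94)
E
```

```text
0.05521047320044793 43.82808566093445
shift cm [-10.38 -33.34   0.65] yaw y 70.62 turn -23.38300486464273 pos [0.5133 0.0524 0.1365] F [-0.01  0.35 -4.56] t 9.4333
```

Emit:
jog_arm(targets=[-0.4,-1.2,0,0,-0.8,-2.5,0,0,-0.8,-2.6,0,0,-0.8,-2.7,0,0,-0.8,-2.7,0,0,-0.8,-2.7,0,0,-0.8,-2.7,0,0,-0.8,-2.7,0,0,-0.8,-2.7,0,0,-0.8,-2.7,0,0,-0.8,-2.6,0,0,-0.8,-2.5,0,0])

```text
time: 10.43
position: [0.4984, -0.2658, 0.135]
tool_rot: [0.169, 0.986, 0.0, -0.001]
force: [0.3, 0.6, -2.5]
opening: 0.0553
grasp_force: 43.7
```

Emit:
jog_arm(targets=[-0.5,-1.8,0,0,-0.48,-1.24,0,0,0,0,0,-4.7,0,0,0,-4.7,0,0,0,-4.7,0,0,0,-4.7,0,0,0,-4.6,0,0,0,0,0,0,0,0,0,0,0,0])

```text
time: 11.27
position: [0.4985, -0.2958, 0.1359]
tool_rot: [-0.034, 0.999, 0.0, -0.0]
force: [-0.2, 0.6, -3.5]
opening: 0.0552
grasp_force: 43.8
```

```bash
python3 - <<'E'
from h import *
s=read_state();print(s["opening"],s["grasp_force"])
go([.5006,-.2966,.0245],94)
a=camera("scene");b=camera("top")
k=np.hstack([cv2.resize(a[200:360,70:270],(400,320),interpolation=2),cv2.resize(b[80:240,270:470],(400,320),interpolation=2)])
cv2.imwrite("pics/a4.png",k)
E
```

```text
0.055208136004266876 43.80141198635101
shift cm [-0.21 -0.1  11.14] yaw y 93.87 turn -0.12514949843762224 pos [ 0.4985 -0.2958  0.1359] F [-0.16  0.62 -3.53] t 11.2667
```

View pics/a4.png

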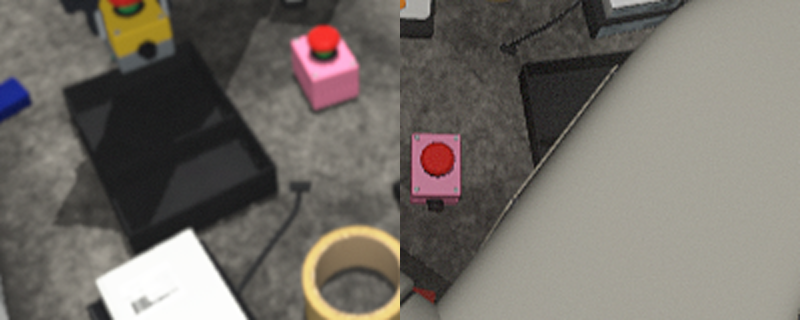

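The box hangs level, its head up, over the near compartment (scene crop (135,35)), and the opening is free. Lowering it in.

Emit:
jog_arm(targets=[-0.1,-0.1,1,0,0,0,1.7,0,0,0,2,0,0,0,2,0,0,0,1.5,0,0,0,1,0,0,0,0.7,0,0,0,0.5,0,0,0,0.4,0,0,0,0.2,0,0,0,0,0,0,0,0,0])

```text
time: 12.37
position: [0.5001, -0.297, 0.0269]
tool_rot: [-0.035, 0.999, -0.0, 0.0]
force: [0.3, 0.6, -3.1]
opening: 0.0553
grasp_force: 43.8
```

Emit:
jog_arm(targets=[0,0,0.1,0,0,0,0.1,0,0,0,0.1,0,0,0,0,0,0,0,0,0])

```text
time: 12.78
position: [0.5001, -0.297, 0.0247]
tool_rot: [-0.035, 0.999, -0.001, 0.001]
force: [-2.0, 1.9, 7.7]
opening: 0.0551
grasp_force: 45.1
```

Contact with the floor (+7.7 N). Releasing and rising.

Emit:
jog_arm(targets=[0,0,0,0,0,0,0,0,0,0,0,0,0,0,0,0,0,0,0,0,0,0,0,0], hand=7.2)

```text
time: 13.28
position: [0.4998, -0.2969, 0.0233]
tool_rot: [-0.035, 0.999, 0.0, -0.0]
force: [0.4, -0.1, -0.1]
opening: 0.0722
grasp_force: 0.0
```

Emit:
jog_arm(targets=[0,0,-0.5,0,0,0,-1,0,0,0,-2,0,0,0,-3,0,0,0,-3,0,0,0,-3,0,0,0,-3,0,0,0,-3,0,0,0,0,0])

```text
time: 14.03
position: [0.5013, -0.2979, 0.2156]
tool_rot: [-0.035, 0.999, -0.003, 0.004]
force: [-0.6, -0.2, 0.0]
opening: 0.0719
grasp_force: 0.0
```

Emit:
jog_arm(targets=[0,2,0,0,0,3,0,0,0,3,0,0,0,3,0,0,0,3,0,0,0,3,0,0,0,3,0,0,0,3,0,0,0,2,0,0,0,0,0,0,0,0,0,0,0,0,0,0])

```text
time: 15.03
position: [0.4825, -0.0478, 0.2089]
tool_rot: [-0.035, 0.999, -0.0, 0.0]
force: [-0.9, -0.5, 0.5]
opening: 0.0721
grasp_force: 0.0
```

```bash
python3 - <<'E'
from h import *
go([.5,-.3,.2])
a=camera("scene");b=camera("top")
k=np.hstack([cv2.resize(a[110:340,70:380],(400,297),interpolation=2),cv2.resize(b[80:240,270:470],(371,297),interpolation=2)])
cv2.imwrite("pics/a5.png",k)
hsv=cv2.cvtColor(b,cv2.COLOR_BGR2HSV)
for c in blobs(cv2.inRange(hsv,(20,150,90),(35,255,255))):
    print(c[:,0].mean(0),[cv2.minAreaRect((px2w("top",c[:,0],z)[:,:2]*1000).astype(np.float32)) for z in(.048,.05)])
E
```

```text
shift cm [  0.03 -25.28   0.9 ] yaw y 94.04 turn None pos [ 0.4825 -0.0478  0.2089] F [-0.93 -0.45  0.45] t 15.0333
[105.83783784 267.53378378] [((323.7447204589844, 292.75347900390625), (75.81401062011719, 64.81285095214844), 43.947288513183594), ((323.593994140625, 292.116455078125), (75.66201782226562, 64.68293762207031), 43.947288513183594)]
[124.928 198.92 ] [((468.1885986328125, 259.235107421875), (74.68865966796875, 53.14774703979492), 0.22507496178150177), ((467.7483215332031, 258.66522216796875), (74.53894805908203, 53.041236877441406), 0.22507546842098236)]
[374.52173913 172.28804348] [((497.867431640625, -294.62396240234375), (75.81477355957031, 60.269527435302734), 4.179538726806641), ((497.36761474609375, -294.0837097167969), (75.66277313232422, 60.148719787597656), 4.17954683303833)]
```

View pics/a5.png

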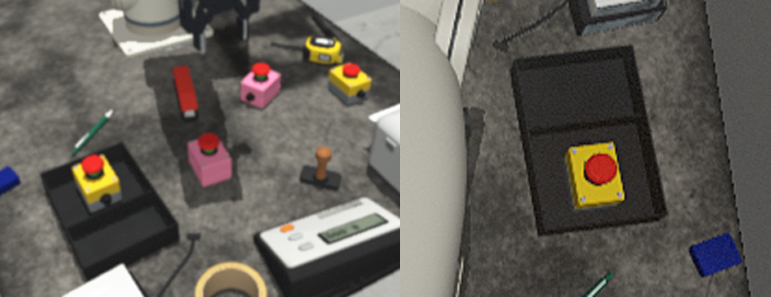

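The faulty box stands upright in the larger compartment with its head up (top crop (597,175)). The sound box hasn't moved, its head is still down, and the arm is clear.

```bash
python3 -c "
from bench import *
print(close_job())"
```

```text
the job is handed in; nothing more can be done
None
```

Job handed in after about 15 s of robot time: both switches were tested, the faulty one stands upright with its head up in the tray's larger compartment, and the sound one is where it stood with its head down; no verdict was returned.

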